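# Set up the batch counter for the next lot

### The arm

A 6-joint arm with a two-finger parallel gripper is mounted at the origin on the work surface. World frame = base frame: x ahead of the robot, y to its left, z up, the work surface at z = 0. Lengths are in m, angles in rad, forces in N, time in s.
With the tool pointing down it reaches from about 0.275 to 0.725 m from the base axis. Payload 15.9 kg.
Tool frame: the origin (TCP) lies on the centre line of the jaws, within the pads' length; the fingertips stand 19 mm ahead of it and the grasp point (between the pads) is the TCP (ctrl.tip_reach is the z of the fingertips in the tool frame, in m); z points along the fingers, y is the direction in which the jaws open and shut (so a half turn about z gives the same grasp; the last joint's range is limited). The gripper opens to 85 mm and grips with 20 to 120 N. Pads are 22 mm wide; open, the fingers measure 114 mm over their backs; the gripper's body (76 mm by 85 mm) begins 54 mm behind the grasp point. The pads swing forward as they close: fully open they stand 13 mm farther back than shut.
Start: joints at [-1.338, 0.213, -0.034, 1.323, 0, 1.571], TCP at [0.115, -0.486, 0.25] pointing down, gripper open.
Joint ranges: [-2.98, 2.98], [-0.74, 1.72], [-1.14, 1.35], [-2.1, 2.04], [-1.57, 1.44], [-3.14, 3.14]. Speed limits (rad/s): [1.89, 1.89, 2.39, 2.57, 3.14, 3.14].

### API

Orientations are given as a 3x3 rotation matrix whose columns are the frame's x, y, z axes.
In Python, from bench import ctrl gives the robot as it stands.
- The arm moves only by the tool drive_tool, never from a script. Its argument "commands" is a list of rows, each a list of 7 numbers: the turn, a rotation vector about the world's x, y, z in degrees, then the shift along the world's x, y, z in m, then the opening, from 0 (shut) to 1 (fully open). In form: [[rx, ry, rz, x, y, z, jaw], ...]. A call has 1 to 10 rows; each row is the pose to reach, as a shift and turn from the pose commanded when the call began; what a row does not reach only later rows make up. A row lasts 1/8 s, in which the tool goes at most 62.5 mm and 10.7 degrees, less where a joint would pass 70% of its speed; a pose out of reach is approached as far as the arm can. A call with a gripper value outside its range is refused whole. The fingers move at their own pace and stop on an object; "newtons" is the grip in N (left out, the last holds). Time passes only in rows, so rows that repeat a pose let the fingers close. It gives the time, the measured TCP pose, the force and the opening at its end, in the units of the state.
- ctrl.observe(): the state, without advancing time (a new reading comes with each control period).
- ctrl.snapshot(name): name is "side" or "top"; returns the picture (420x560x3 uint8, red, green, blue); there is no depth.
- ctrl.camera_info(name): a dict with "fovy" (degrees; the focal length in pixels is half the picture's height over the tangent of half this angle, whatever the lens; pixels are square), "cx", "cy" (the principal point, pixels), "dist_coeffs" ([k1, k2, p1, p2, k3] as OpenCV has them; the pictures are not rectified), "eye" and "orientation" of the camera in the world. Camera axes: x right, y down, z forward; pixel columns grow to the right and rows downward; lengths in m; the calibration is good to about 2 mm. A picture is of the moment at which its call begins. camera_info takes no time and is no camera call.
- ctrl.finish_job(): hands the job in, once; it reports no verdict.
The state is a dict: "time": time; "joints": joint angles; "qd": joint speeds; "joint_torque": joint torques, N m; "eef_pos": TCP position; "tcp_rot": TCP orientation; "force": force on the tool from outside, world axes, zero at the start; "moment": the same for the moment, N m; "gripper_width": opening from 0.0 (shut) to 1.0 (fully open).
Only numpy, scipy, OpenCV 4.12 (cv2) and the standard library are available. Lean on these libraries where they do the work, as an engineer would, in place of code of your own. Each camera call takes 0.05 s, during which the arm holds its last target. There are 200 camera calls.

### The job

Get the parts counter ready for the next batch: first lower the tall tapered steel liner cup gently into the receiver cup on its platform, upright and right down to its floor, and let go. Then dial the three thumbwheels to 4-2-1, left to right as the robot sees them (the digit facing straight up counts), and finally press the start button fully in and let it come back. Leave the other things on the bench where they are.

Things in the scene. Friction and masses are not known exactly. Their poses are not given: they have to be found in the camera images.
- console: green batch-counter console, fixed, 195 mm deep (x from -60 to +135 mm), 250 mm wide (y), deck 35 mm high; three black thumbwheels on one axle above the deck. Origin on the work surface below the axle's middle; +x points away from the robot, +y to the robot's left (yaw varies)
- left_wheel (a joint): turn of the left (towards +y) thumbwheel, rad: 0.5236 (30 deg) x the digit that faces straight up, from 0 to 2.618 (digit 5). Grows as the top of the wheel goes away from the robot (console +x). No clicks: 0.08 N m of friction, stays where left, also between digits. White marks on the rim: 0 is one bar across, 1 to 5 so many dots as on a die, six faces blank
- middle_wheel (a joint): turn of the middle thumbwheel, rad: 0.5236 (30 deg) x the digit that faces straight up, from 0 to 2.618 (digit 5). Grows as the top of the wheel goes away from the robot (console +x). No clicks: 0.08 N m of friction, stays where left, also between digits. White marks on the rim: 0 is one bar across, 1 to 5 so many dots as on a die, six faces blank
- right_wheel (a joint): turn of the right (towards -y) thumbwheel, rad: 0.5236 (30 deg) x the digit that faces straight up, from 0 to 2.618 (digit 5). Grows as the top of the wheel goes away from the robot (console +x). No clicks: 0.08 N m of friction, stays where left, also between digits. White marks on the rim: 0 is one bar across, 1 to 5 so many dots as on a die, six faces blank
- left_axle (a point): centre of the left thumbwheel, 66 mm above the work surface; y along the axle, z up. Black disc 18 mm thick, 76 mm diameter, with 12 ridges 6 mm high between the digit faces (88 mm over them). Beside it 40 mm of bare 10 mm axle to the next wheel or end cheek (cheek tops 110 mm above the work surface); console deck 31 mm below the axle
- middle_axle (a point): centre of the middle thumbwheel, 66 mm above the work surface; y along the axle, z up. Black disc 18 mm thick, 76 mm diameter, with 12 ridges 6 mm high between the digit faces (88 mm over them). Beside it 40 mm of bare 10 mm axle to the next wheel or end cheek (cheek tops 110 mm above the work surface); console deck 31 mm below the axle
- right_axle (a point): centre of the right thumbwheel, 66 mm above the work surface; y along the axle, z up. Black disc 18 mm thick, 76 mm diameter, with 12 ridges 6 mm high between the digit faces (88 mm over them). Beside it 40 mm of bare 10 mm axle to the next wheel or end cheek (cheek tops 110 mm above the work surface); console deck 31 mm below the axle
- start (a joint): travel of the start button, m: 0 released, 0.006 fully in (about 5 N); springs back. Round grey cap 28 mm diameter in a black housing, pressed downwards
- start_top (a point): middle of the top face of the start button, on the console's rear deck, 107 mm beyond the axle as the robot sees it
- liner: loose tall steel liner cup, open at the top, 135 mm high, about 150 g: tapered from 40 mm diameter at the foot to 54 mm at 84 mm, then a straight collar 55 mm in diameter from 86 to 135 mm height, wall 3 mm. Origin at the centre of its underside, z up
- receiver: fixed receiver cup, dark steel, on a 110 x 110 x 12 mm aluminium platform; outer diameter 68 mm at the mouth. Origin on the work surface under its centre
- receiver_floor (a point): centre of the receiver's inner floor, 18 mm above the work surface, where the liner's underside comes to rest; inner diameter there about 47 mm (some 3.5 mm clear all round the seated liner); the seated liner's collar starts 12 mm above the receiver's mouth
- receiver_mouth (a point): centre of the receiver's mouth, 74 mm above its inner floor, inner diameter about 60 mm
- oil_jar: bystander: amber glass jar, 58 mm diameter, 100 mm high; origin under its centre
- mug: bystander: white mug, 80 mm diameter, 90 mm high; origin under its centre
- grind_disc: bystander: flat grinding disc, 125 mm diameter, 6 mm thick; origin under its centre
- spanner: bystander: steel spanner lying flat along its own x
- screw_box: bystander: cardboard box 90 x 60 x 40 mm; origin under its centre
- steel_flat: bystander: steel flat bar 160 x 30 x 8 mm along its own x; origin under its centre
Not all that is in view belongs to the job. What is shaped like the liner but blue is not meant.

How it is judged:
On the way, in this order (a step that is already met when the one before it is completed fails the run):
1. the liner stands upright on the receiver's floor, let go (z of liner in the frame of receiver_floor between -0.004 and 0.004 m and horizontal distance between liner and receiver_floor below 0.007 m and angle between liner's own z axis and vertical below 0.1 rad and contact force between the fingers and liner below 0.3 N), for 0.2 s.
2. the wheels show 4-2-1 with the liner still nested (z of liner in the frame of receiver_floor between -0.004 and 0.004 m and horizontal distance between liner and receiver_floor below 0.007 m and angle between liner's own z axis and vertical below 0.1 rad and value of joint left_wheel between 1.9544 and 2.2344 rad and value of joint middle_wheel between 0.9072 and 1.1872 rad and value of joint right_wheel between 0.3836 and 0.6636 rad), for 0.1 s.
3. the start button is pressed in with everything set (all of step 2 and value of joint start above 0.0042 m), for 0.04 s.
At the end, for the whole second after the job is handed in: Liner at rest in the receiver: underside within 4 mm of its floor, 7 mm of its centre, tilt under 0.1 rad; wheels within 0.14 rad of 4, 2, 1 (2.094, 1.047, 0.524 rad) left to right; start button, pressed 4.2 mm in once all was set, is back out; bystanders within 30 mm of their starts (all of step 2 and value of joint start below 0.0015 m and linear speed of liner below 0.02 m/s and angular speed of liner below 0.3 rad/s); the robot touches nothing.
It fails at once if the liner is dropped or rammed into the receiver (moving over 0.5 m/s inside it) (linear speed of liner above 0.5 m/s and horizontal distance between liner and receiver_floor below 0.03 m and z of liner in the frame of receiver_floor between -0.01 and 0.06 m).
It fails at once if a bystander is moved by more than 30 mm or tipped over (distance of any of oil_jar, mug, grind_disc, spanner, screw_box, steel_flat from where it was at the start of the episode above 0.03 m or angle between any of oil_jar, mug, screw_box's own z axis and vertical above 0.5 rad).
It also fails if it takes over 69 s, if anything falls off the work surface, if the arm or the gripper's body presses on something with over 40 N, if the wrist force passes 120 N, or if a joint passes its speed limit or range.

## Working session

There is one attempt and no reset: what is moved stays moved. The work goes in short steps, Python scripts to look and compute and a tool call to move; the robot and the scene stay as the last step left them, time stands still between calls to the robot, and variables do not carry over. Pictures are saved under pics/ and viewed, about 8 in all and at most 12, crops included, and the job is handed in when it is done.

Besides the shell and the picture viewer there is one more tool, called after "Emit:" as a command line: name --pt "numbers of a row" for each row, then --argument value for the rest. drive_tool: Moves the arm, as the interface text tells. Its arguments: {"type":"object","properties":{"commands":{"type":"array"},"newtons":{"type":"number"}},"required":["commands"]}

```bash
mkdir -p pics && cat > h.py <<'E'
import numpy as np, cv2
from bench import ctrl
def K(n):
    i=ctrl.camera_info(n); f=210/np.tan(np.radians(i["fovy"])/2)
    return np.array([[f,0,i["cx"]],[0,f,i["cy"]],[0,0,1]]),np.array(i["dist_coeffs"],float),np.array(i["eye"]),np.array(i["orientation"])
def ray(n,uv):
    k,d,e,R=K(n); p=cv2.undistortPoints(np.array([[uv]],float),k,d)[0,0]
    return e,R@np.array([p[0],p[1],1])
def onz(n,uv,z):
    e,r=ray(n,uv); return e+r*(z-e[2])/r[2]
def proj(n,P):
    k,d,e,R=K(n); return cv2.projectPoints((np.atleast_2d(P)-e)@R,np.zeros(3),np.zeros(3),k,d)[0][:,0]
def two(n1,a,n2,b):
    e1,r1=ray(n1,a);e2,r2=ray(n2,b)
    s=np.linalg.lstsq(np.c_[r1,-r2],e2-e1,rcond=None)[0]
    p,q=e1+s[0]*r1,e2+s[1]*r2
    return (p+q)/2,np.linalg.norm(p-q)
def save(n,name):
    im=ctrl.snapshot(n); cv2.imwrite(f"pics/{name}.png",im[:,:,::-1]); return im
E
python3 - <<'E'
from h import *
for n in("side","top"):
    save(n,n+"0"); print(n,ctrl.camera_info(n))
print(ctrl.observe())
E
```

```text
side {'fovy': 56.3492220979348, 'cx': 286.2654327986678, 'cy': 206.0960347605982, 'dist_coeffs': array([-0.07835109,  0.        ,  0.        ,  0.        ,  0.        ]), 'eye': array([0.37931787, 0.86162261, 0.88623463]), 'orientation': array([[-0.98355573, -0.11629714,  0.13817779],
       [-0.18053172,  0.65486228, -0.73386899],
       [-0.00514056, -0.74674652, -0.66508887]])}
top {'fovy': 51.848398876634256, 'cx': 275.2969505644262, 'cy': 203.2858561827952, 'dist_coeffs': array([-0.09765912,  0.        ,  0.        ,  0.        ,  0.        ]), 'eye': array([0.41002779, 0.01369497, 1.3527916 ]), 'orientation': array([[ 0.0184199 , -0.9920532 ,  0.12446345],
       [-0.99978757, -0.01942721, -0.00688431],
       [ 0.00924758, -0.1243102 , -0.99220031]])}
{'time': 0.1, 'joints': array([-1.33801969e+00,  2.13354170e-01, -3.49573985e-02,  1.32351778e+00,
       -6.78207364e-06,  1.57080215e+00]), 'qd': array([-3.65825442e-03, -3.59225815e-04,  2.87485533e-03, -9.53156074e-04,
        2.12434074e-04,  2.91819097e-05]), 'joint_torque': array([-1.11544646e-04, -6.87241888e+01,  4.87807453e+01,  1.22060147e-02,
       -8.58406202e-05, -1.81840471e-05]), 'eef_pos': array([ 0.11527345, -0.48624246,  0.24985751]), 'tcp_rot': array([[ 9.73030973e-01,  2.30674369e-01, -2.44895657e-04],
       [ 2.30674499e-01, -9.73030456e-01,  1.00359153e-03],
       [-6.78808974e-06, -1.03301682e-03, -9.99999466e-01]]), 'force': array([-0.28567914,  0.19041066, -0.02260874]), 'moment': array([-0.04224535, -0.01990251,  0.01723375]), 'gripper_width': 1.0019938778598152}
```

View pics/side0.png

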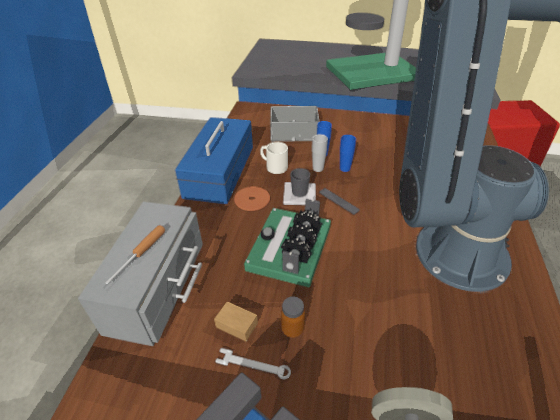

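View pics/top0.png

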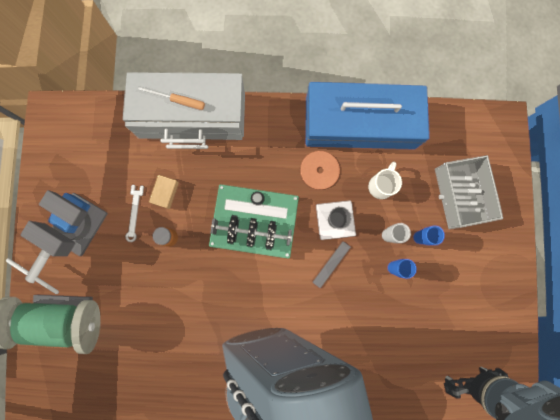

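The side view shows the steel liner at about (320,153), blue cups at (324,135) and (347,153), the receiver at (300,185), and the console at (290,245). In the top view the liner is at (397,233), the receiver at (338,217), and the wheels at (232/252/271, 232). Next are enlarged crops to measure from.

```bash
python3 - <<'E'
import cv2,numpy as np
t=cv2.imread("pics/top0.png");s=cv2.imread("pics/side0.png")
r=lambda im,x,y,w,h,k:cv2.resize(im[y:y+h,x:x+w],None,fx=k,fy=k,interpolation=cv2.INTER_CUBIC)
a=r(t,205,180,100,80,4);b=r(t,315,190,130,95,3)   # 400x320, 390x285
c=r(s,240,195,100,90,4)[:280];d=r(s,270,120,100,95,3)
can=np.zeros((600,800,3),np.uint8)
can[:320,:400]=a;can[:285,405:795]=b;can[320:600,:400]=c;can[300:585,405:705]=d
cv2.imwrite("pics/crop0.png",can)
E
```

```text
(no output)
```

View pics/crop0.png

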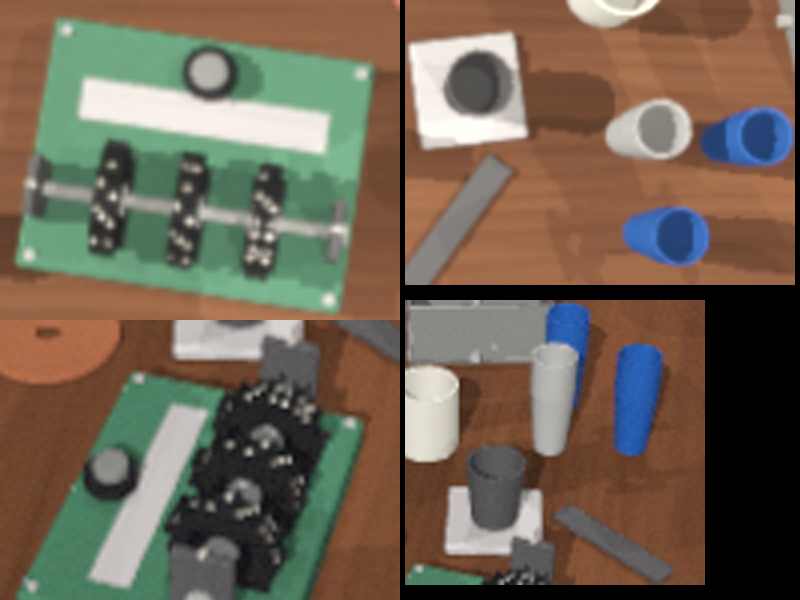

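The crop shows the liner rim centred at about (400.7,233.3) in top and (320,139) in side, and the receiver mouth at about (339,218) in top and (300.5,174) in side. The console corners are clear. I'll triangulate these and make rectified views of the console: deck and wheel tops, at axle scale.

```bash
python3 - <<'E'
from h import *
print("liner rim",onz("top",(400.7,233.3),.135),two("top",(400.7,233.3),"side",(320,139)))
print("blue1",onz("top",(429+3,235.5),.135),"blue2",onz("top",(406,269),.135))
print("mouth",onz("top",(339,217.8),.092),two("top",(339,217.8),"side",(300.3,174)))
t=cv2.imread("pics/top0.png");h=cv2.cvtColor(t,cv2.COLOR_BGR2HSV)
m=cv2.inRange(h,(40,60,40),(90,255,255));m[:170]=0;m[275:]=0;m[:,:200]=0;m[:,310:]=0
pts=cv2.findNonZero(m)[:,0].astype(float)
P=np.array([onz("top",p,.035)[:2] for p in pts]);c=cv2.convexHull(P.astype(np.float32))
r=cv2.minAreaRect(c);print("console",r)
box=cv2.boxPoints(r);print(box)
# platform white
m2=cv2.inRange(h,(0,0,150),(180,70,255));m2[:195]=0;m2[245:]=0;m2[:,:312]=0;m2[:,362:]=0
P=np.array([onz("top",p,.012)[:2] for p in cv2.findNonZero(m2)[:,0].astype(float)]);print("platform",cv2.minAreaRect(cv2.convexHull(P.astype(np.float32))))
# liner mask
n=cv2.inRange(h,(0,0,110),(180,50,255));n[:215]=0;n[252:]=0;n[:,:375]=0;n[:,413:]=0
q=cv2.findNonZero(n)[:,0];print("liner mask bbox",q.min(0),q.max(0))
d=cv2.inRange(h,(0,0,0),(180,60,110));d[:198]=0;d[238:]=0;d[:,:322]=0;d[:,:]=d
d[:,360:]=0;nn,_,st,ce=cv2.connectedComponentsWithStats(d);print("mouth dark",st[1:],ce[1:])
for nme,uv in(("startbtn",(205+209/4,180+72/4)),):
    print(nme,onz("top",uv,.05),two("top",uv,"side",(240+110/4,195+(470-320)/4)))
a1,a2=(205+40/4,180+185/4),(205+335/4,180+229/4)
print("axle ends",onz("top",a1,.071),onz("top",a2,.071))
E
```

```text
liner rim [ 0.48361617 -0.35358437  0.135     ] (array([ 0.48346379, -0.35601752,  0.12702753]), np.float64(0.0012683105593668527))
blue1 [ 0.47862842 -0.44510211  0.135     ] blue2 [ 0.38279677 -0.36771518  0.135     ]
mouth [ 0.52885819 -0.1830795   0.092     ] (array([ 0.52813228, -0.18324825,  0.09125584]), np.float64(0.0015901408806910308))Traceback (most recent call last):
  File "<stdin>", line 8, in <module>
  File "h.py", line 10, in onz
    e,r=ray(n,uv); return e+r*(z-e[2])/r[2]
        ~~~^^^^^^
  File "h.py", line 7, in ray
    k,d,e,R=K(n); p=cv2.undistortPoints(np.array([[uv]],float),k,d)[0,0]
            ~^^^
  File "h.py", line 4, in K
    i=ctrl.camera_info(n); f=210/np.tan(np.radians(i["fovy"])/2)
ValueError: time passes only in moves, steps and waits
```

```bash
sed -i 's/^def K(n):/from functools import lru_cache\n@lru_cache\ndef K(n):/' h.py && python3 - <<'E'
from h import *
t=cv2.imread("pics/top0.png");h=cv2.cvtColor(t,cv2.COLOR_BGR2HSV)
m=cv2.inRange(h,(40,60,40),(90,255,255));m[:170]=0;m[275:]=0;m[:,:200]=0;m[:,310:]=0
def rect(m,z):
    P=np.array([onz("top",p,z)[:2] for p in cv2.findNonZero(m)[:,0].astype(float)]);return cv2.minAreaRect(cv2.convexHull(P.astype(np.float32)))
m=cv2.morphologyEx(m,cv2.MORPH_OPEN,np.ones((2,2),np.uint8))
r=rect(m,.035);print("console",r)
m2=cv2.inRange(h,(0,0,150),(180,70,255));m2[:195]=0;m2[245:]=0;m2[:,:312]=0;m2[:,362:]=0
print("platform",rect(m2,.012))
n=cv2.inRange(h,(0,0,110),(180,50,255));n[:215]=0;n[252:]=0;n[:,:375]=0;n[:,413:]=0
q=cv2.findNonZero(n)[:,0];print("liner mask bbox",q.min(0),q.max(0))
d=cv2.inRange(h,(0,0,0),(180,60,110));d[:198]=0;d[238:]=0;d[:,:322]=0;d[:,356:]=0
nn,_,st,ce=cv2.connectedComponentsWithStats(d);print("mouth dark",st[1:],ce[1:])
uv=(205+209/4,180+72/4);print("btn",onz("top",uv,.05),two("top",uv,"side",(240+110/4,195+150/4)))
a1,a2=(205+40/4,180+185/4),(205+335/4,180+229/4)
A,B=onz("top",a1,.071),onz("top",a2,.071);print("axle ends",A,B,np.degrees(np.arctan2(*(A-B)[:2]))*-1)
yaw=np.radians(-8.);
# wheel picture rectified: plane z=.104 around console axle
c0=(A+B)/2;yaw=np.arctan2(-(A-B)[0],(A-B)[1]);X=np.array([np.cos(yaw),np.sin(yaw),0]);Y=np.array([-np.sin(yaw),np.cos(yaw),0])
def patch(n,z,s,x0,x1,y0,y1):
    xs=np.arange(x1,x0,-s);ys=np.arange(y1,y0,-s)
    G=np.array([[[*(c0+a*X+b*Y)[:2],z] for b in ys] for a in xs])
    uv=proj(n,G.reshape(-1,3)).reshape(len(xs),len(ys),2).astype(np.float32)
    return cv2.remap(cv2.imread(f"pics/{n}0.png"),uv[...,0],uv[...,1],cv2.INTER_CUBIC)
a=patch("top",.104,.00025,-.055,.055,-.095,.095)
b=patch("side",.104,.0004,-.05,.06,-.095,.095)
can=np.zeros((a.shape[0],a.shape[1],3),np.uint8);can[:a.shape[0],:a.shape[1]]=a
for k in range(-60,61,15):
    y=int((.055-.041*np.sin(np.radians(k)))/.00025);cv2.line(can,(0,y),(8 if k%30 else 20,y),(0,255,255),1)
cv2.imwrite("pics/wheels0.png",can);print(can.shape)
E
```

```text
console ((0.5172613859176636, 0.0668146088719368), (0.25000348687171936, 0.19388553500175476), 82.66229248046875)
platform ((0.5302048921585083, -0.1841297447681427), (0.11366034299135208, 0.11303264647722244), 7.480163097381592)
liner mask bbox [382 223] [410 242]
mouth dark [[330 208  18  20 292]] [[338.7739726 217.2260274]]
btn [0.58858685 0.05986983 0.05      ] (array([0.58875161, 0.05999629, 0.04453159]), np.float64(0.001165809274560961))
axle ends [0.49850934 0.18278083 0.071     ] [ 0.47015664 -0.03693758  0.071     ] -7.3528766112504345
(440, 760, 3)
```

View pics/wheels0.png

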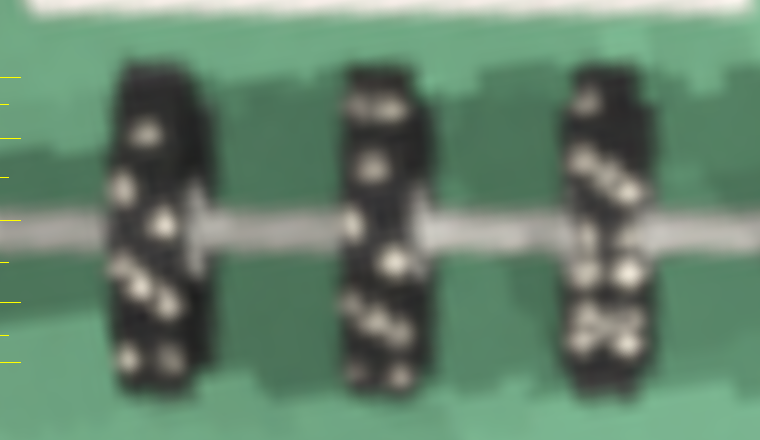

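From the rectified top view, with the axle at about row 222:
- Left wheel: digits 1, 2, 3 at rows 133, 206, 285, so about 66°.
- Middle wheel: 1 and 2 at rows 165 and 242, so about 52°.
- Right wheel: 3 and 4 at rows 175 and 253, so about 108°.

That means turns of about +54°, +8° and −78°. First I move above the liner.

Emit:
drive_tool --pt "0 0 40.7 0.368 0.1325 0 1" --pt "0 0 40.7 0.368 0.1325 0 1" --pt "0 0 40.7 0.368 0.1325 0 1" --pt "0 0 40.7 0.368 0.1325 0 1" --pt "0 0 40.7 0.368 0.1325 0 1" --pt "0 0 40.7 0.368 0.1325 0 1" --pt "0 0 40.7 0.368 0.1325 0 1" --pt "0 0 40.7 0.368 0.1325 0 1" --pt "0 0 40.7 0.368 0.1325 -0.04 1" --pt "0 0 40.7 0.368 0.1325 -0.04 1" --newtons 30

```text
time: 1.35
eef_pos: [0.4808, -0.3539, 0.2084]
tcp_rot: [[0.589, 0.808, -0.004], [0.808, -0.588, 0.003], [-0.0, -0.005, -1.0]]
force: [0.5, -0.0, 0.5]
gripper_width: 0.999
```

Emit:
drive_tool --pt "0 0 0 0 0 -0.03 1" --pt "0 0 0 0 0 -0.06 1" --pt "0 0 0 0 0 -0.08 1" --pt "0 0 0 0 0 -0.097 1" --pt "0 0 0 0 0 -0.097 1" --pt "0 0 0 0 0 -0.097 0.4" --pt "0 0 0 0 0 -0.097 0.4" --pt "0 0 0 0 0 -0.097 0.4" --pt "0 0 0 0 0 -0.097 0.4" --pt "0 0 0 0 0 -0.097 0.4" --newtons 30

```text
time: 2.6
eef_pos: [0.484, -0.3546, 0.1149]
tcp_rot: [[0.587, 0.809, 0.002], [0.809, -0.587, -0.002], [-0.0, 0.002, -1.0]]
force: [-0.8, -0.4, 8.7]
gripper_width: 0.648
```

```bash
python3 - <<'E'
from h import *
o=ctrl.observe();print(o["eef_pos"],o["gripper_width"],o["force"])
t=save("top","t1");s=save("side","s1")
r=lambda im,x,y,w,h,k:cv2.resize(im[y:y+h,x:x+w,::-1],None,fx=k,fy=k,interpolation=cv2.INTER_CUBIC)
cv2.imwrite("pics/g1.png",np.hstack([r(t,315,170,130,110,3),r(s,270,90,130,110,3)]))
E
```

```text
[ 0.4839736  -0.35457431  0.11493484] 0.648137917125469 [-0.82434481 -0.44252485  8.70884102]
```

View pics/g1.png

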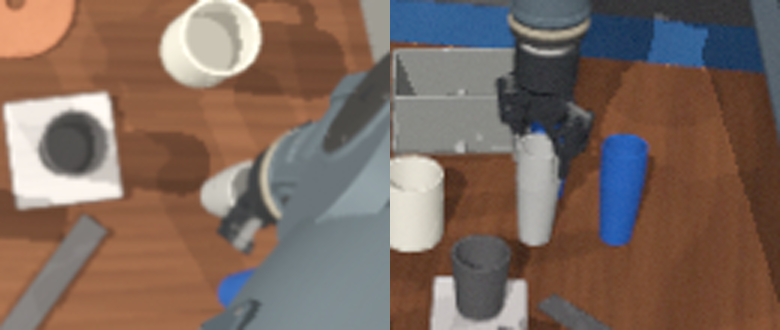

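The gripper holds the liner's collar (width 0.648, about 55 mm) and the liner is upright. I lift and carry it.

Emit:
drive_tool --pt "0 0 0 0 0 0.03 0.4" --pt "0 0 0 0 0 0.07 0.4" --pt "0 0 0 0 0 0.11 0.4" --pt "0 0 0 0 0 0.13 0.4" --pt "0 0 0 0.011 0.043 0.13 0.4" --pt "0 0 0 0.022 0.086 0.13 0.4" --pt "0 0 0 0.034 0.129 0.13 0.4" --pt "0 0 0 0.0445 0.171 0.13 0.4" --pt "0 0 0 0.0445 0.171 0.13 0.4" --pt "0 0 0 0.0445 0.171 0.13 0.4" --newtons 40

```text
time: 3.95
eef_pos: [0.5278, -0.1832, 0.2438]
tcp_rot: [[0.587, 0.81, 0.0], [0.81, -0.587, -0.0], [-0.0, 0.001, -1.0]]
force: [-0.5, -0.8, -1.4]
gripper_width: 0.643
```

```bash
python3 - <<'E'
from h import *
o=ctrl.observe();print(o["eef_pos"],o["gripper_width"],o["force"])
t=save("top","t2");s=save("side","s2")
r=lambda im,x,y,w,h,k:cv2.resize(im[y:y+h,x:x+w,::-1],None,fx=k,fy=k,interpolation=cv2.INTER_CUBIC)
cv2.imwrite("pics/g2.png",np.hstack([r(t,295,170,100,110,4),r(s,255,100,100,110,4)]))
E
```

```text
[ 0.52784158 -0.18323616  0.24375789] 0.6426707068632026 [-0.5277821  -0.84565904 -1.37453978]
```

View pics/g2.png

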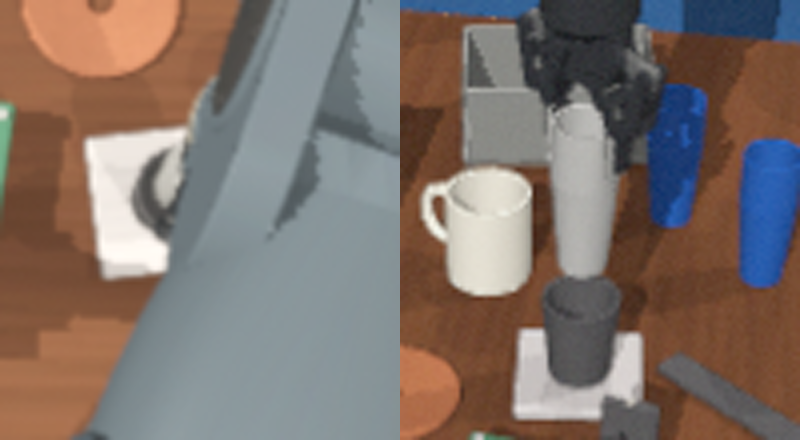

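The liner hangs upright, straight over the mouth (columns 582 and 582 in side). I lower it.

Emit:
drive_tool --pt "0 0 0 0.001 0 -0.02 0.4" --pt "0 0 0 0.001 0 -0.04 0.4" --pt "0 0 0 0.001 0 -0.055 0.4" --pt "0 0 0 0.001 0 -0.07 0.4" --pt "0 0 0 0.001 0 -0.08 0.4" --pt "0 0 0 0.001 0 -0.09 0.4" --pt "0 0 0 0.001 0 -0.097 0.4" --pt "0 0 0 0.001 0 -0.103 0.4" --pt "0 0 0 0.001 0 -0.107 0.4" --pt "0 0 0 0.001 0 -0.107 0.4"

```text
time: 5.3
eef_pos: [0.5294, -0.1841, 0.1366]
tcp_rot: [[0.588, 0.809, 0.001], [0.809, -0.588, -0.002], [-0.001, 0.002, -1.0]]
force: [1.7, -9.4, -2.1]
gripper_width: 0.643
```

Emit:
drive_tool --pt "0 0 0 0 -0.002 0 0.4" --pt "0 0 0 0 -0.002 -0.002 0.4" --pt "0 0 0 0 -0.002 -0.004 0.4" --pt "0 0 0 0 -0.002 -0.004 0.4"

```text
time: 5.8
eef_pos: [0.5292, -0.1852, 0.133]
tcp_rot: [[0.587, 0.809, 0.001], [0.809, -0.587, -0.001], [0.0, 0.001, -1.0]]
force: [-2.2, -2.3, 9.5]
gripper_width: 0.645
```

The floor contact comes at z = 0.133, as expected, and the side force has gone. I release and rise.

Emit:
drive_tool --pt "0 0 0 0 0 0.001 0.7" --pt "0 0 0 0 0 0.001 1" --pt "0 0 0 0 0 0.001 1" --pt "0 0 0 0 0 0.001 1" --pt "0 0 0 0 0 0.001 1" --pt "0 0 0 0 0 0.04 1" --pt "0 0 0 0 0 0.09 1" --pt "0 0 0 0 0 0.12 1" --pt "0 0 -30 -0.03 0.1 0.12 1" --pt "0 0 -60 -0.05 0.2 0.12 1"

```text
time: 7.05
eef_pos: [0.4985, -0.0698, 0.2526]
tcp_rot: [[0.835, 0.549, 0.001], [0.549, -0.835, 0.0], [0.001, 0.0, -1.0]]
force: [1.2, -0.1, 0.7]
gripper_width: 1.001
```

Emit:
drive_tool --pt "0 0 -20 -0.01 0.07 0.0 0.55" --pt "0 0 -20 -0.01 0.07 0 0.55" --pt "0 0 -20 -0.01 0.07 0 0.55" --pt "0 0 -20 -0.01 0.07 0 0.55"

```text
time: 7.55
eef_pos: [0.4891, -0.0014, 0.2524]
tcp_rot: [[0.97, 0.241, 0.0], [0.241, -0.97, -0.0], [-0.0, 0.0, -1.0]]
force: [0.5, 0.3, 0.3]
gripper_width: 0.552
```

```bash
python3 - <<'E'
from h import *
o=ctrl.observe();print(o["time"],o["eef_pos"],o["tcp_rot"],o["joints"],o["gripper_width"])
t=save("top","t3");s=save("side","s3")
r=lambda im,x,y,w,h,k:cv2.resize(im[y:y+h,x:x+w,::-1],None,fx=k,fy=k,interpolation=cv2.INTER_CUBIC)
cv2.imwrite("pics/g3.png",np.hstack([r(t,255,170,130,110,3),r(s,225,100,130,110,3)]))
E
```

```text
7.55 [ 0.48907445 -0.00135064  0.25235355] [[ 9.70425805e-01  2.41399577e-01  1.77234793e-05]
 [ 2.41399576e-01 -9.70425788e-01 -1.83844113e-04]
 [-2.71805698e-05  1.82685512e-04 -9.99999983e-01]] [-2.65015435e-03  1.89999498e-01 -5.77514849e-02  1.32302713e+00
 -1.83796499e-04  2.89513467e+00] 0.5524134725503204
```

View pics/g3.png

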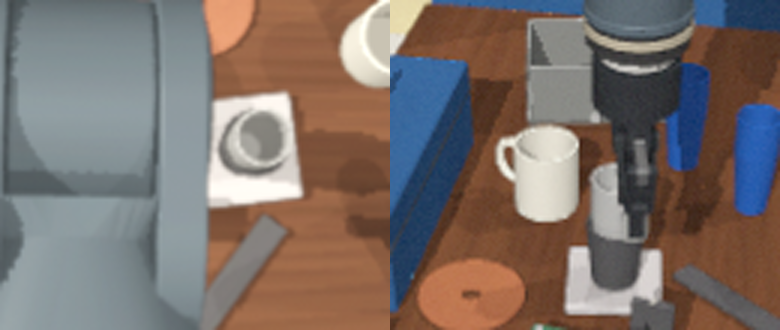

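The liner is seated in the receiver. Joint 6 is near its limit, so I use the half-turned grasp for the wheels. A small helper computes the shift and turn to a pose (tilt φ about the axle, radius r).

```bash
cat > w.py <<'E'
from h import *
from scipy.spatial.transform import Rotation as Ro
yaw=np.radians(-7.35);X=np.array([np.cos(yaw),np.sin(yaw),0]);Y=np.array([-np.sin(yaw),np.cos(yaw),0]);Z=np.array([0,0,1.])
MID=np.array([.483,.0727,.066])
def pose(w,phi,r,dy=0,yawadj=0):
    p=np.radians(phi);c=MID+(.058*w+dy)*Y
    R0=np.c_[X,Y,X*0];R0=np.c_[np.cross(Y,-Z),Y,-Z]
    return c+r*(np.sin(p)*X+np.cos(p)*Z),Ro.from_rotvec(Y*p).as_matrix()@R0
def rel(P,base=None):
    o=ctrl.observe();p0,R0=(o["eef_pos"],o["tcp_rot"]) if base is None else base
    rv=Ro.from_matrix(P[1]@np.array(R0).T).as_rotvec(degrees=True)
    return np.r_[rv.round(1),(P[0]-p0).round(4)]
E
python3 -c "
from w import *
print(rel(pose(-1,20,.12)));print(rel(pose(-1,20,.034),pose(-1,20,.12)))
for k in(10,0,-10,-20):print(k,rel(pose(-1,k,.034),pose(-1,20,.034)))
"
```

```text
[ 2.810e+01  1.600e+00  1.566e+02  2.720e-02  1.150e-02 -7.350e-02]
[ 0.      0.      0.     -0.0292  0.0038 -0.0808]
10 [-1.3e+00 -9.9e+00 -0.0e+00 -5.7e-03  7.0e-04  1.5e-03]
0 [-2.60e+00 -1.98e+01 -0.00e+00 -1.15e-02  1.50e-03  2.10e-03]
-10 [-3.80e+00 -2.98e+01 -0.00e+00 -1.74e-02  2.20e-03  1.50e-03]
-20 [-5.10e+00 -3.97e+01  0.00e+00 -2.31e-02  3.00e-03  0.00e+00]
```

Emit:
drive_tool --pt "28.1 1.6 156.6 0.0272 0.0115 0 0.55" --pt "28.1 1.6 156.6 0.0272 0.0115 0 0.55" --pt "28.1 1.6 156.6 0.0272 0.0115 0 0.55" --pt "28.1 1.6 156.6 0.0272 0.0115 0 0.55" --pt "28.1 1.6 156.6 0.0272 0.0115 0 0.55" --pt "28.1 1.6 156.6 0.0272 0.0115 0 0.55" --pt "28.1 1.6 156.6 0.0272 0.0115 0 0.55" --pt "28.1 1.6 156.6 0.0272 0.0115 0 0.55" --pt "28.1 1.6 156.6 0.0272 0.0115 0 0.55" --pt "28.1 1.6 156.6 0.0272 0.0115 0 0.55"

```text
time: 8.9
eef_pos: [0.5163, 0.0098, 0.2521]
tcp_rot: [[-0.48, 0.845, -0.236], [0.84, 0.52, 0.156], [0.255, -0.124, -0.959]]
force: [0.3, 1.0, -0.1]
gripper_width: 0.551
```

```bash
python3 -c "
from w import *
print(ctrl.observe()['joints']);print(rel(pose(-1,20,.12)))"
```

```text
[-0.06209249  0.47834112  0.30362044  1.64687391  0.1412979   0.95517428]
[ 9.00e+00  5.00e-01  5.06e+01 -0.00e+00  2.00e-04 -7.34e-02]
```

Emit:
drive_tool --pt "9 0.5 50.6 0 0 -0.02 0.55" --pt "9 0.5 50.6 0 0 -0.04 0.55" --pt "9 0.5 50.6 0 0 -0.06 0.55" --pt "9 0.5 50.6 0 0 -0.0735 0.55" --pt "9 0.5 50.6 0 0 -0.0735 0.55" --pt "9 0.5 50.6 0 0 -0.0735 0.55" --pt "9 0.5 50.6 0 0 -0.0735 0.55"

```text
time: 9.78
eef_pos: [0.5163, 0.0103, 0.1789]
tcp_rot: [[-0.931, 0.138, -0.338], [0.13, 0.99, 0.044], [0.341, -0.003, -0.94]]
force: [0.9, -1.3, -1.0]
gripper_width: 0.549
```

```bash
python3 - <<'E'
from w import *
o=ctrl.observe();print(o['joints']);print(rel(pose(-1,20,.12)),rel(pose(-1,20,.034)))
s=save("side","s4")
cv2.imwrite("pics/g4.png",cv2.resize(s[150:290,220:360,::-1],None,fx=4,fy=4,interpolation=cv2.INTER_CUBIC))
E
```

```text
[-0.00463401  0.58841215  0.27371518  1.60174153  0.04283168  0.12658561]
[ 2.e-01  0.e+00  6.e-01 -0.e+00 -4.e-04 -2.e-04] [ 0.2     0.      0.6    -0.0292  0.0034 -0.081 ]
```

View pics/g4.png

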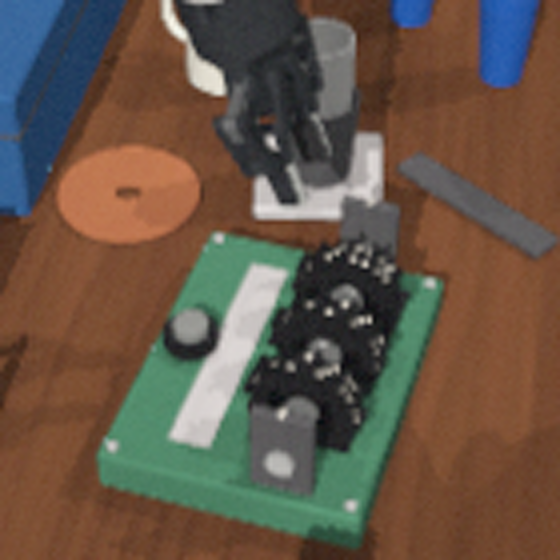

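The fingers are lined up on either side of the right wheel at a tilt of 20°. I descend along the approach line and grip.

Emit:
drive_tool --pt "0.2 0 0.6 -0.01 0.001 -0.027 0.55" --pt "0.2 0 0.6 -0.02 0.002 -0.054 0.55" --pt "0.2 0 0.6 -0.0292 0.0034 -0.081 0.55" --pt "0.2 0 0.6 -0.0292 0.0034 -0.081 0.55" --pt "0.2 0 0.6 -0.0292 0.0034 -0.081 0.1" --pt "0.2 0 0.6 -0.0292 0.0034 -0.081 0.1" --pt "0.2 0 0.6 -0.0292 0.0034 -0.081 0.1" --pt "0.2 0 0.6 -0.0292 0.0034 -0.081 0.1" --newtons 30

```text
time: 10.82
eef_pos: [0.488, 0.014, 0.0991]
tcp_rot: [[-0.933, 0.125, -0.337], [0.117, 0.992, 0.043], [0.34, 0.001, -0.94]]
force: [0.5, -0.9, 6.2]
gripper_width: 0.205
```

The grip reads 17.4 mm, the disc's thickness, with little side force. I turn the wheel by −40°.

Emit:
drive_tool --pt "-0.7 -5 0 -0.0029 0.0004 0.0008 0.1" --pt "-1.3 -9.9 0 -0.0057 0.0007 0.0015 0.1" --pt "-2 -14.9 0 -0.0086 0.0011 0.002 0.1" --pt "-2.6 -19.8 0 -0.0115 0.0015 0.0021 0.1" --pt "-3.2 -24.8 0 -0.0145 0.0019 0.002 0.1" --pt "-3.8 -29.8 0 -0.0174 0.0022 0.0015 0.1" --pt "-4.5 -34.7 0 -0.0203 0.0026 0.0008 0.1" --pt "-5.1 -39.7 0 -0.0231 0.003 0 0.1" --pt "-5.1 -39.7 0 -0.0231 0.003 0 0.1" --pt "-5.1 -39.7 0 -0.0231 0.003 0 0.1"

```text
time: 12.08
eef_pos: [0.4641, 0.0171, 0.0987]
tcp_rot: [[-0.932, 0.125, 0.34], [0.117, 0.992, -0.044], [-0.343, -0.001, -0.939]]
force: [-3.3, -0.9, 3.7]
gripper_width: 0.203
```

```bash
python3 - <<'E'
from w import *
o=ctrl.observe();print(o['joints'],o['force'],o['moment']);print(rel(pose(-1,-20,.034)))
for k in(-30,-45):print(k,rel(pose(-1,k,.034)))
print("out",rel(pose(-1,-20,.11)),"back",rel(pose(-1,20,.034),pose(-1,20,.11)),rel(pose(-1,20,.11),pose(-1,-20,.11)))
E
```

```text
[ 0.08279028 -0.03037741 -0.78361266  0.47446412 -0.07206417  0.19506589] [-3.33087127 -0.87063347  3.68027669] [-0.16348876  0.933051   -0.26518774]
[ 0.1     0.1    -0.2    -0.     -0.0004 -0.0007]
-30 [-1.2e+00 -9.9e+00 -2.0e-01 -5.3e-03  3.0e-04 -3.2e-03]
-45 [-3.10e+00 -2.47e+01 -2.00e-01 -1.23e-02  1.20e-03 -8.60e-03]
out [ 0.1     0.1    -0.2    -0.0258  0.0029  0.0707] back [ 0.      0.      0.     -0.0258  0.0033 -0.0714] [ 5.10e+00  3.97e+01  0.00e+00  7.46e-02 -9.60e-03  0.00e+00]
```

That worked. I open around the wheel, swing back to +20° without leaving it, and regrip.

Emit:
drive_tool --pt "0 0 0 0 0 0 0.5" --pt "0 0 0 0 0 0 0.5" --pt "1.3 9.9 0 0.0057 -0.0007 0.0015 0.5" --pt "2.6 19.8 0 0.0115 -0.0015 0.0021 0.5" --pt "3.8 29.8 0 0.0174 -0.0022 0.0015 0.5" --pt "5.1 39.7 0 0.0231 -0.003 0 0.5" --pt "5.1 39.7 0 0.0231 -0.003 0 0.5" --pt "5.1 39.7 0 0.0231 -0.003 0 0.1" --pt "5.1 39.7 0 0.0231 -0.003 0 0.1" --pt "5.1 39.7 0 0.0231 -0.003 0 0.1"

```text
time: 13.32
eef_pos: [0.4866, 0.0142, 0.0988]
tcp_rot: [[-0.934, 0.124, -0.336], [0.116, 0.992, 0.043], [0.339, 0.001, -0.941]]
force: [2.0, -1.0, -12.0]
gripper_width: 0.198
```

Emit:
drive_tool --pt "-0.7 -5 0 -0.0029 0.0004 0.0008 0.1" --pt "-1.3 -9.9 0 -0.0057 0.0007 0.0015 0.1" --pt "-2 -14.9 0 -0.0086 0.0011 0.002 0.1" --pt "-2.6 -19.8 0 -0.0115 0.0015 0.0021 0.1" --pt "-3.2 -24.8 0 -0.0145 0.0019 0.002 0.1" --pt "-3.8 -29.8 0 -0.0174 0.0022 0.0015 0.1" --pt "-4.5 -34.7 0 -0.0203 0.0026 0.0008 0.1" --pt "-4.8 -37.7 0 -0.022 0.0028 0.0003 0.1" --pt "-4.8 -37.7 0 -0.022 0.0028 0.0003 0.1" --pt "-4.8 -37.7 0 -0.022 0.0028 0.0003 0.5"

```text
time: 14.58
eef_pos: [0.4643, 0.0171, 0.099]
tcp_rot: [[-0.943, 0.124, 0.309], [0.118, 0.992, -0.038], [-0.311, -0.0, -0.95]]
force: [-0.2, 0.3, 0.7]
gripper_width: 0.403
```

```bash
python3 - <<'E'
from w import *
o=ctrl.observe();print(o['gripper_width'])
print("out",rel(pose(-1,-18,.11)),"to left",rel(pose(1,-26,.11),pose(-1,-18,.11)),"in",rel(pose(1,-26,.034),pose(1,-26,.11)))
for k in range(-19,29,7):print(rel(pose(1,k,.034),pose(1,-26,.034)))
E
```

```text
0.4028043066385374
out [ 0.      0.1    -0.2    -0.0225  0.0024  0.0716] to left [-1.000e+00 -7.900e+00  0.000e+00  7.000e-04  1.169e-01 -5.700e-03] in [ 0.      0.      0.      0.033  -0.0043 -0.0683]
[ 9.0e-01  6.9e+00  0.0e+00  3.8e-03 -5.0e-04  1.6e-03]
[ 1.80e+00  1.39e+01 -0.00e+00  7.80e-03 -1.00e-03  2.70e-03]
[ 2.70e+00  2.08e+01 -0.00e+00  1.18e-02 -1.50e-03  3.30e-03]
[ 3.60e+00  2.78e+01  0.00e+00  1.60e-02 -2.10e-03  3.40e-03]
[ 4.50e+00  3.47e+01  0.00e+00  2.01e-02 -2.60e-03  3.00e-03]
[ 5.40e+00  4.17e+01 -0.00e+00  2.41e-02 -3.10e-03  2.10e-03]
[ 6.30e+00  4.86e+01 -0.00e+00  2.80e-02 -3.60e-03  7.00e-04]
```

Right wheel done for now. Next is the left wheel.

Emit:
drive_tool --pt "0 0 0 -0.011 0.001 0.036 0.5" --pt "0 0 0 -0.0225 0.0024 0.0716 0.5" --pt "-1 -7.8 -0.2 -0.0218 0.062 0.07 0.5" --pt "-1 -7.8 -0.2 -0.0218 0.1193 0.066 0.5" --pt "-1 -7.8 -0.2 -0.0218 0.1193 0.066 0.5" --pt "-1 -7.8 -0.2 -0.0218 0.1193 0.066 0.5" --pt "-1 -7.8 -0.2 -0.0108 0.118 0.043 0.5" --pt "-1 -7.8 -0.2 0 0.1165 0.02 0.5" --pt "-1 -7.8 -0.2 0.0112 0.115 -0.0024 0.5" --pt "-1 -7.8 -0.2 0.0112 0.115 -0.0024 0.5"

```text
time: 15.82
eef_pos: [0.4757, 0.13, 0.0947]
tcp_rot: [[-0.893, 0.13, 0.43], [0.116, 0.992, -0.058], [-0.434, -0.002, -0.901]]
force: [0.1, -0.2, -0.0]
gripper_width: 0.504
```

Emit:
drive_tool --pt "0 0 0 0 0 0 0.1" --pt "0 0 0 0 0 0 0.1" --pt "0 0 0 0 0 0 0.1" --pt "0 0 0 0 0 0 0.1"

```text
time: 16.32
eef_pos: [0.4765, 0.1323, 0.097]
tcp_rot: [[-0.892, 0.127, 0.434], [0.114, 0.992, -0.055], [-0.438, 0.0, -0.899]]
force: [-6.5, 1.5, 10.7]
gripper_width: 0.207
```

```bash
python3 -c "
from w import *
print(rel(pose(1,-26,.034)))"
```

```text
[-0.     -0.     -0.     -0.0008 -0.0002 -0.0004]
```

Rotate the left wheel by +54°.

Emit:
drive_tool --pt "0.9 6.9 0 0.0038 -0.0005 0.0016 0.1" --pt "1.8 13.9 0 0.0078 -0.001 0.0027 0.1" --pt "2.7 20.8 0 0.0118 -0.0015 0.0033 0.1" --pt "3.6 27.8 0 0.016 -0.0021 0.0034 0.1" --pt "4.5 34.7 0 0.0201 -0.0026 0.003 0.1" --pt "5.4 41.7 0 0.0241 -0.0031 0.0021 0.1" --pt "6.3 48.6 0 0.028 -0.0036 0.0007 0.1" --pt "6.9 53.6 0 0.0308 -0.004 -0.0008 0.1" --pt "6.9 53.6 0 0.0308 -0.004 -0.0008 0.1" --pt "6.9 53.6 0 0.0308 -0.004 -0.0008 0.1"

```text
time: 17.58
eef_pos: [0.5069, 0.1284, 0.0953]
tcp_rot: [[-0.874, 0.127, -0.469], [0.112, 0.992, 0.06], [0.473, 0.0, -0.881]]
force: [-2.1, 5.3, -2.8]
gripper_width: 0.202
```

```bash
python3 - <<'E'
from w import *
o=ctrl.observe();print(o['force'],rel(pose(1,28,.034)))
b=rel(pose(1,28,.11));print("out",b,"to mid",rel(pose(0,-4,.11),pose(1,28,.11)),"in",rel(pose(0,-4,.034),pose(0,-4,.11)))
print(b[3:]+rel(pose(0,-4,.11),pose(1,28,.11))[3:],rel(pose(0,-4,.034)))
for k in(0,4):print(rel(pose(0,k,.034),pose(0,-4,.034)))
E
```

```text
[-2.12369416  5.27667238 -2.78086398] [-0.     -0.2    -0.     -0.0006 -0.0003  0.0007]
out [-0.     -0.2    -0.      0.0348 -0.0048  0.0678] to mid [-4.10e+00 -3.17e+01  0.00e+00 -6.62e-02 -4.99e-02  1.26e-02] in [ 0.      0.      0.      0.0053 -0.0007 -0.0758]
[-0.0314 -0.0547  0.0804] [-4.10e+00 -3.19e+01 -1.00e-01 -2.62e-02 -5.54e-02  4.60e-03]
[ 5.0e-01  4.0e+00 -0.0e+00  2.4e-03 -3.0e-04  1.0e-04]
[ 1.0e+00  7.9e+00  0.0e+00  4.7e-03 -6.0e-04  0.0e+00]
```

Emit:
drive_tool --pt "0 0 0 0 0 0 0.5" --pt "0 0 0 0 0 0 0.5" --pt "0 0 0 0.0175 -0.0024 0.034 0.5" --pt "0 0 0 0.0348 -0.0048 0.0678 0.5" --pt "-4.1 -31.9 -0.1 -0.0314 -0.0547 0.0804 0.5" --pt "-4.1 -31.9 -0.1 -0.0314 -0.0547 0.0804 0.5" --pt "-4.1 -31.9 -0.1 -0.0314 -0.0547 0.0804 0.5" --pt "-4.1 -31.9 -0.1 -0.0314 -0.0547 0.0804 0.5" --pt "-4.1 -31.9 -0.1 -0.0288 -0.055 0.045 0.5" --pt "-4.1 -31.9 -0.1 -0.0262 -0.0554 0.0046 0.5"

```text
time: 18.82
eef_pos: [0.4806, 0.0726, 0.1006]
tcp_rot: [[-0.989, 0.128, 0.074], [0.128, 0.992, -0.009], [-0.075, 0.001, -0.997]]
force: [0.4, -0.6, -1.0]
gripper_width: 0.502
```

Emit:
drive_tool --pt "0 0 0 0 0 0 0.5" --pt "0 0 0 0 0 0 0.1" --pt "0 0 0 0 0 0 0.1" --pt "0 0 0 0 0 0 0.1" --pt "0 0 0 0 0 0 0.1" --pt "0.5 4 0 0.0024 -0.0003 0.0001 0.1" --pt "1 7.9 0 0.0047 -0.0006 0 0.1" --pt "1 7.9 0 0.0047 -0.0006 0 0.1" --pt "1 7.9 0 0.0047 -0.0006 0 0.1"

```text
time: 19.95
eef_pos: [0.4868, 0.0725, 0.1011]
tcp_rot: [[-0.989, 0.129, -0.066], [0.128, 0.992, 0.01], [0.067, 0.001, -0.998]]
force: [0.5, 4.9, 4.9]
gripper_width: 0.207
```

Emit:
drive_tool --pt "0 0 0 0 0 0 0.5" --pt "0 0 0 0 0 0 0.5" --pt "0 0 0 0.003 0 0.05 0.5" --pt "0 0 0 0.003 0 0.09 0.5" --pt "0 0 0 0 0.06 0.12 0.5" --pt "0 0 0 -0.02 0.12 0.12 0.5" --pt "0 0 0 -0.04 0.18 0.12 0.5" --pt "0 0 0 -0.06 0.24 0.12 0.5" --pt "0 0 0 -0.06 0.26 0.12 0.5" --pt "0 0 0 -0.06 0.26 0.12 0.5"

```text
time: 21.2
eef_pos: [0.4249, 0.3334, 0.2194]
tcp_rot: [[-0.99, 0.126, -0.069], [0.126, 0.992, 0.008], [0.069, -0.001, -0.998]]
force: [-0.2, -1.5, 0.6]
gripper_width: 0.499
```

```bash
cat > look.py <<'E'
import sys
from w import *
n=sys.argv[1];t=save("top","t"+n);s=save("side","s"+n)
def patch(im,cam,z,st,x0,x1,y0,y1):
    xs=np.arange(x1,x0,-st);ys=np.arange(y1,y0,-st)
    G=np.array([[[*(MID+a*X+b*Y)[:2],z] for b in ys] for a in xs])
    uv=proj(cam,G.reshape(-1,3)).reshape(len(xs),len(ys),2).astype(np.float32)
    return cv2.remap(np.ascontiguousarray(im[:,:,::-1]),uv[...,0],uv[...,1],cv2.INTER_CUBIC)
a=patch(t,"top",.104,.00025,-.055,.055,-.095,.095)
# where each rim angle (toward robot +) falls, as seen
for k in range(-45,46,15):
    q=np.radians(k);P=MID+.095*Y-.0385*np.sin(q)*X+.0385*np.cos(q)*Z
    e=K("top")[2];Q=e+(P-e)*(.104-e[2])/(P[2]-e[2])
    y=int((.055-(Q-MID)@X)/.00025);cv2.line(a,(0,y),(20 if k%30==0 else 8,y),(0,255,255) if k else (0,0,255),1);print(k,y)
cv2.imwrite(f"pics/wheels{n}.png",a)
print(ctrl.observe()["eef_pos"])
E
python3 look.py 5
```

```text
-45 114
-30 144
-15 180
0 219
15 260
30 297
45 330
[0.42547393 0.33152696 0.21958042]
```

View pics/wheels5.png

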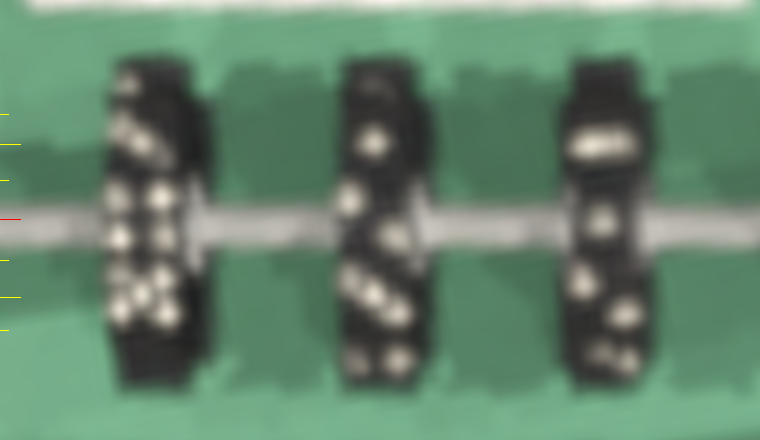

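Against the predicted rows 219 (0°) and ±30° at 144/297, the view shows:
- Left wheel: "4" centred at 217, "5" at 296.
- Middle wheel: "2" at 220, "1" at 142.
- Right wheel: "1" at 222, the "0" bar at 145.

All three are within about 1–2°. Next is the button.

Emit:
drive_tool --pt "-0.5 -4 0 0.035 -0.058 0 0" --pt "-0.5 -4 0 0.07 -0.116 0 0" --pt "-0.5 -4 0 0.1 -0.17 0 0" --pt "-0.5 -4 0 0.13 -0.225 0 0" --pt "-0.5 -4 0 0.1635 -0.272 0 0" --pt "-0.5 -4 0 0.1635 -0.272 0 0" --pt "-0.5 -4 0 0.1635 -0.272 -0.05 0" --pt "-0.5 -4 0 0.1635 -0.272 -0.1 0" --pt "-0.5 -4 0 0.1635 -0.272 -0.13 0" --pt "-0.5 -4 0 0.1635 -0.272 -0.13 0"

```text
time: 22.55
eef_pos: [0.587, 0.0594, 0.088]
tcp_rot: [[-0.992, 0.129, -0.003], [0.129, 0.992, -0.001], [0.003, -0.001, -1.0]]
force: [-0.4, -0.5, -0.7]
gripper_width: -0.0
```

```bash
python3 - <<'E'
from w import *
s=save("side","s6");cv2.imwrite("pics/g6.png",cv2.resize(s[170:290,220:360,::-1],None,fx=4,fy=4,interpolation=cv2.INTER_CUBIC))
E
```

```text
(no output)
```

View pics/g6.png

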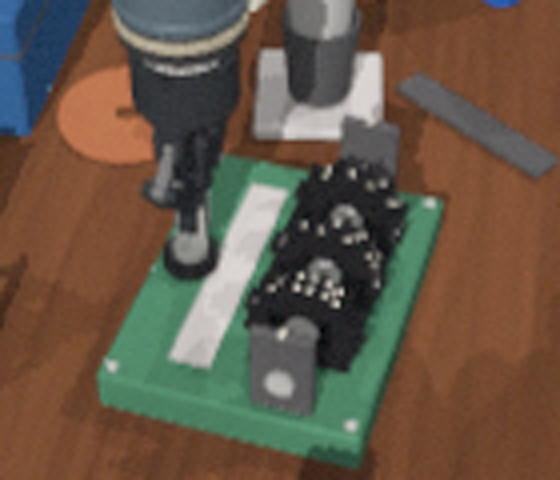

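The closed fingertips are over the middle of the button cap, tip at z = 0.069. I descend slowly, watching the force.

Emit:
drive_tool --pt "0 0 0 0.001 0 -0.006 0" --pt "0 0 0 0.001 0 -0.012 0" --pt "0 0 0 0.001 0 -0.016 0" --pt "0 0 0 0.001 0 -0.019 0" --pt "0 0 0 0.001 0 -0.019 0"

```text
time: 23.22
eef_pos: [0.5903, 0.06, 0.0708]
tcp_rot: [[-0.992, 0.129, 0.002], [0.129, 0.992, -0.0], [-0.002, -0.0, -1.0]]
force: [2.3, 0.3, 3.9]
gripper_width: 0.004
```

Emit:
drive_tool --pt "0 0 0 0 0 -0.002 0" --pt "0 0 0 0 0 -0.004 0" --pt "0 0 0 0 0 -0.005 0" --pt "0 0 0 0 0 -0.005 0"

```text
time: 23.72
eef_pos: [0.5906, 0.0601, 0.0691]
tcp_rot: [[-0.992, 0.129, 0.004], [0.129, 0.992, 0.0], [-0.004, 0.001, -1.0]]
force: [-18.3, -1.5, 56.0]
gripper_width: -0.003
```

That reads 56 N, so it has bottomed. To confirm it was the cap's travel and not the housing, I back off in small steps and read the force.

Emit:
drive_tool --pt "0 0 0 0 0 0.004 0" --pt "0 0 0 0 0 0.005 0" --pt "0 0 0 0 0 0.005 0"

```text
time: 24.1
eef_pos: [0.5903, 0.06, 0.0708]
tcp_rot: [[-0.992, 0.129, 0.002], [0.129, 0.992, -0.0], [-0.002, -0.0, -1.0]]
force: [2.8, 0.8, 4.1]
gripper_width: 0.0
```

Emit:
drive_tool --pt "0 0 0 0 0 0.002 0" --pt "0 0 0 0 0 0.002 0"

```text
time: 24.35
eef_pos: [0.5901, 0.06, 0.0727]
tcp_rot: [[-0.992, 0.129, 0.001], [0.129, 0.992, -0.0], [-0.001, -0.0, -1.0]]
force: [2.3, 0.3, 3.0]
gripper_width: 0.0
```

Emit:
drive_tool --pt "0 0 0 0 0 0.002 0" --pt "0 0 0 0 0 0.002 0"

```text
time: 24.6
eef_pos: [0.5897, 0.06, 0.0745]
tcp_rot: [[-0.992, 0.129, 0.001], [0.129, 0.992, -0.0], [-0.001, -0.0, -1.0]]
force: [1.3, 0.8, 3.0]
gripper_width: 0.001
```

Emit:
drive_tool --pt "0 0 0 0 0 0.002 0" --pt "0 0 0 0 0 0.002 0"

```text
time: 24.85
eef_pos: [0.5896, 0.0599, 0.0764]
tcp_rot: [[-0.992, 0.129, 0.0], [0.129, 0.992, -0.0], [-0.0, -0.0, -1.0]]
force: [0.5, 0.2, -0.0]
gripper_width: -0.002
```

The spring force (3–4 N) runs from about z 0.0755 down to about 0.070, where it goes stiff, so the button had its full travel of about 6 mm. I retreat and check everything.

Emit:
drive_tool --pt "0 0 0 0 0 0.05 0" --pt "0 0 0 0 0 0.1 0" --pt "0 0 0 0 0 0.14 0" --pt "0 0 0 -0.04 0.06 0.14 0" --pt "0 0 0 -0.08 0.12 0.14 0" --pt "0 0 0 -0.12 0.18 0.14 0" --pt "0 0 0 -0.165 0.24 0.14 0" --pt "0 0 0 -0.165 0.27 0.14 0" --pt "0 0 0 -0.165 0.27 0.14 0" --pt "0 0 0 -0.165 0.27 0.14 0"

```text
time: 26.1
eef_pos: [0.4247, 0.3299, 0.2163]
tcp_rot: [[-0.992, 0.128, 0.001], [0.128, 0.992, -0.001], [-0.001, -0.001, -1.0]]
force: [1.0, -0.6, -0.3]
gripper_width: 0.001
```

```bash
python3 look.py 7 && python3 - <<'E'
import cv2,numpy as np
a=cv2.imread("pics/wheels7.png")[:,:520+240];t=cv2.imread("pics/t7.png");s=cv2.imread("pics/s7.png")
a=cv2.resize(a,(518,300));r=lambda im,x,y,w,h,W,H:cv2.resize(im[y:y+h,x:x+w],(W,H),interpolation=cv2.INTER_CUBIC)
can=np.zeros((600,800,3),np.uint8);can[:300,:518]=a;can[:282,518:]=r(t,305,180,70,70,282,282)
can[300:,:400]=r(t,120,60,400,300,400,300);can[300:,400:]=r(s,180,80,240,180,400,300)
cv2.imwrite("pics/final.png",can)
d=cv2.absdiff(cv2.imread("pics/top0.png"),t).max(2);print((d>40).sum())
E
```

```text
-45 114
-30 144
-15 180
0 219
15 260
30 297
45 330
[0.42530953 0.32894318 0.216431  ]
36455
```

View pics/final.png

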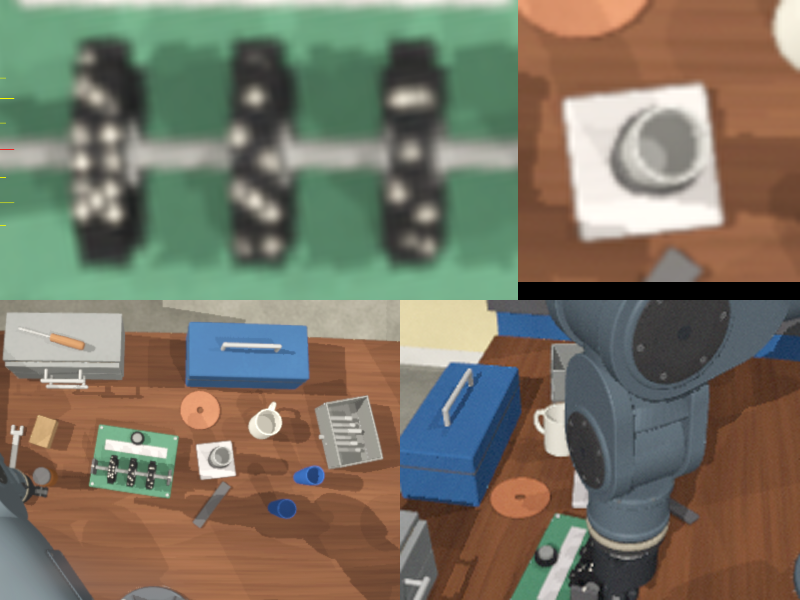

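The wheels still read 4-2-1, the liner is nested, the button is out, the bystanders look unmoved and the arm is clear. Handing in.

```bash
python3 -c "
from h import *
print('rim',onz('top',(342.2,216),.153));ctrl.finish_job()"
```

```text
rim [ 0.52833269 -0.18256354  0.153     ]
the job is handed in; nothing more can be done
```

The job is handed in at about 26 s of the 69 s allowed: the liner is in the receiver, the wheels are set to 4-2-1 and the start button was pressed. No verdict is reported, so what follows rests on my own checks.

- **Liner:** I lowered it until the tool met the floor at the expected height, then let go. The last picture puts its rim within about 1 mm of the receiver's axis, looking upright. On the way down it touched the wall with about 9 N sideways; a 2 mm shift cleared that.
- **Wheels:** I turned each one by gripping its flat sides: right −78° in two strokes, left +54°, middle +8°. After the turns, the marks were within about 1–2° of 4, 2 and 1, against a tolerance of 8°. The last picture shows the same digits.
- **Start button:** It took a spring force of 3–4 N over about 6 mm, then went stiff, so it was fully in. My push past the stop peaked at a 56 N wrist reading through the closed fingertips, more than needed. That is under the 120 N wrist limit, and the 40 N limit is for the arm and gripper body. The button is back out.
- **Other things:** The bystanders in view in the last picture look where they started, but I compared them by eye only. The arm hides part of the spanner and jar area; its fingertips are about 0.2 m up there, well above the 0.1 m jar.

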